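Take the backboard out of a picture frame

TASK

A shop picture frame lies face down so that its sheet can be changed. Push both of its turn buttons round until they lie along the rails, well clear of the backboard, then lift the backboard out by its pull block and set it down, without dropping it, flat on the middle of the cork mat with the pull block upward. Leave the frame lying where it is (a small nudge does no harm) with its buttons turned aside, and leave the marker, the foil weight and the tape roll alone.

Things in the scene. Friction and masses are not known exactly. Their poses are not given: they have to be found in the camera images.
- frame: Loose wooden picture frame (1 kg) lying face down on the worktop, 160 (own x) x 140 (own y) x 24 mm high. Origin: centre of its underside; z up. Rails 26 mm wide leave an opening of 108 x 88 mm, in which the backboard rests on a 6 mm wide ledge 18 mm above the worktop, its top level with the rail tops. Under the ledge is a white sheet.
- back_panel: Loose plywood board 104 (own x) x 84 (own y) x 6 mm, 0.14 kg, lying in the frame with its axes along the frame's; 2 mm of play on each side. In its middle stands a wooden pull block 40 (own x) x 14 (own y) mm, 28 mm high above the board. Origin: centre of the board's underside; z up.
- pull_block (a point): Centre of the pull block's top (34 mm above the backboard's underside). It is pinched across its 14 mm, i.e. along the backboard's y.
- button_left (a joint): Turn button at frame (x +20, y +58) mm, rad. 0: its arm points along the frame's -y, across the backboard's edge. Grows counter-clockwise seen from above, the arm then swinging towards the frame's +x. Turns either way to stops at +-1.75; stays where it is left (about 1 N at the post turns it). Clear of the backboard beyond +-1.2. Starts between -0.35 and 0.35.
- button_right (a joint): The other turn button, at frame (x -20, y -58) mm, rad. 0: its arm points along the frame's +y, across the backboard's edge. Grows counter-clockwise seen from above, the arm then swinging towards the frame's -x. Otherwise like button_left.
- button_left_pivot (a point): Pivot of button_left: centre of the top of its strip, 31 mm above the frame's underside. The steel strip is 12 mm wide, 5 mm thick, reaches 33 mm from the pivot, its underside about 2 mm above the backboard.
- button_right_pivot (a point): Pivot of button_right, likewise.
- button_left_post (a point): Top centre of the upright round finger post on button_left, 10 mm in diameter, 20 mm from the pivot, standing 18 mm above the strip (top 49 mm above the frame's underside). Push it sideways to turn the button.
- button_right_post (a point): Top centre of the like post on button_right.
- cork_mat: Fixed cork mat, 160 (own x) x 130 (own y) x 10 mm, lying on the worktop beside the frame. Origin: centre of its underside; z up. Keep the arm clear of the tall gas cylinders left of the worktop (x 0.4 to 0.7 m, y above 0.3 m), the balloons at its right (y below -0.2 m) and the reels and shelves behind (x above 0.75 m).
- mat_top (a point): Centre of the cork mat's top face.
- marker: Bystander: marker pen, 135 mm long, lying at the front of the worktop; loose. Origin: centre of its underside.
- foil_weight: Bystander: foil-wrapped balloon weight, 45 mm across, 46 mm high, behind the work; loose. Origin: centre of its underside.
- tape_roll: Bystander: masking tape roll lying flat, 93 mm across, 24 mm high, behind the work; loose. Origin: centre of its underside.

How it is judged (in metres and radians):
On the way, in this order (a step that is already met when the one before it is completed fails the run):
1. both turn buttons are turned clear while the backboard still lies in the frame ((value of joint button_left above 1.2 rad or value of joint button_left below -1.2 rad) and (value of joint button_right above 1.2 rad or value of joint button_right below -1.2 rad) and z of back_panel in the frame of frame below 0.024 m), for 0.1 s.
2. the backboard is lifted out of the frame (z of back_panel in the frame of frame above 0.035 m and contact force between the fingers and back_panel above 0.3 N), for 0.1 s.
At the end, for the whole second after the job is handed in: The backboard lies at rest flat on the cork mat, pull block up, its centre within 35 mm of the mat's centre; the frame lies flat within 50 mm of where it was, and both turn buttons stand at least 1.1 rad from their closed position (horizontal distance between back_panel and mat_top below 0.035 m and z of back_panel in the frame of mat_top below 0.004 m and angle between back_panel's own z axis and vertical below 0.08 rad and linear speed of back_panel below 0.02 m/s and distance of frame from where it was at the start of the episode below 0.05 m and height (world z) of frame below 0.005 m and angle between frame's own z axis and vertical below 0.05 rad and (value of joint button_left above 1.1 rad or value of joint button_left below -1.1 rad) and (value of joint button_right above 1.1 rad or value of joint button_right below -1.1 rad)); the robot touches nothing.
It fails at once if the backboard is dropped (moves faster than 0.5 m/s without being held) (linear speed of back_panel above 0.5 m/s and contact force between the fingers and back_panel below 0.1 N).
It fails at once if the frame is lifted more than 20 mm off the worktop (height (world z) of frame above 0.02 m).
It fails at once if a bystander is moved by more than 30 mm (distance of any of marker, foil_weight, tape_roll from where it was at the start of the episode above 0.03 m).
It also fails if it takes over 54 s, if anything falls off the work surface, if the arm or the gripper's body presses on something with over 40 N, if the wrist force passes 120 N, or if a joint passes its speed limit or range.

ROBOT

A 7-joint arm with a two-finger parallel gripper is mounted at the origin on a cart in front of the work surface, level with it; the furniture and walls round the work are solid. World frame = base frame: x ahead of the robot, y to its left, z up, the work surface at z = 0. Lengths are in mm, angles in rad, forces in N, time in s.
With the tool pointing down it reaches from about 425 to 875 mm from the base axis. Payload 9.9 kg.
Tool frame: the origin (TCP) lies midway between the tips of the shut fingers; the grasp point (between the pads) lies r.grasp_offset behind it (r.grasp_offset is the distance from the TCP to the grasp point, in mm); z points along the fingers, y is the line along which they close (so a half turn about z gives the same grasp; the last joint's range is limited). The gripper opens to 85 mm and grips with 20 to 120 N. Pads are 22 mm wide; open, the fingers measure 114 mm over their backs; the gripper's body (76 mm by 85 mm) begins 54 mm behind the grasp point. The pads swing forward as they close: fully open they stand 13 mm farther back than shut.
Start: joints at [-1.38, 0.576, 0.025, 1.437, -0.015, 1.129, -0.057], TCP at [183.156, 649.678, 205.189] pointing down, gripper open.
Joint ranges: [-2.76, 2.76], [-0.34, 2.15], [-1.52, 1.57], [0.19, 2.46], [-1.09, 4.23], [0.17, 1.99], [-2.82, 2.82]. Speed limits (rad/s): [2.22, 2.22, 3.01, 3.01, 3.14, 3.14, 3.14].

INTERFACE

Orientations are given as a rotation vector (axis times angle).
In Python, from workcell import sensors, eyes, r gives the robot as it stands.
- The arm moves only by the shell command python3 -m pendant 'ROWS'. ROWS is JSON, a list of rows, each an object with "dp": the shift along the tool's x, y, z in cm, a list of three; "rot": the turn, a rotation vector about the tool's x, y, z in rad, a list of three; "jaw": the opening, from -1 (shut) to 1 (fully open), so that 0 is half open. A call has 1 to 5 rows; each row shifts and turns the commanded pose from where the row before left it, along the tool's axes as they then stand; what a row does not reach is not made up. A row lasts 1/8 s, in which the tool goes at most 62.5 mm and 10.7 degrees, less where a joint would pass 70% of its speed; a pose out of reach is approached as far as the arm can. A call with a gripper value outside its range is refused whole. The fingers move at their own pace and stop on an object; the grip force is fixed at half the most. Time passes only in rows, so rows that do not move let the fingers close. It gives the time, the measured TCP pose, the force, the opening and the grip force at its end, in the units of the state.
- sensors.read_state(): the state, without advancing time (a new reading comes with each control period).
- eyes.camera(name): name is "scene" or "side" or "wrist"; returns a dict with "image" (480x640x3 uint8, red, green, blue), "fov_y" (degrees; the focal length in pixels is half the picture's height over the tangent of half this angle, whatever the lens; pixels are square), "cx", "cy" (the principal point, pixels), "rvec" (rotation vector, rad) and "tvec" (3), from world to camera coordinates, as OpenCV has them. Camera axes: x right, y down, z forward; pixel columns grow to the right and rows downward; lengths in mm; the calibration is good to about 2 mm. A picture is of the moment at which its call begins. There is no depth.
- r.close_job(): hands the job in; it is judged then, once.
The state is a dict: "time": time; "joints": joint angles; "qvel": joint speeds; "joint_torque": joint torques, N m; "position": TCP position; "tool_rot": TCP orientation; "ft_force": force on the tool from outside, world axes, zero at the start; "wrist_torque": the same for the moment, N m; "gripper_width": finger opening in mm; "gripper_force": force on a finger pad.
Only numpy, scipy, OpenCV 4.12 (cv2) and the standard library are available. Lean on these libraries where they do the work, as an engineer would, in place of code of your own. Each camera call takes 0.05 s, during which the arm holds its last target. There are 200 camera calls.

## Working session

There is one attempt and no reset: what is moved stays moved. The work goes in short steps, Python scripts to look and compute and a shell command to move; the robot and the scene stay as the last step left them, time stands still between calls to the robot, and variables do not carry over. Pictures are saved under pics/ and viewed, at most 10 in all, crops included, and the job is handed in when it is done.

```bash
ls; mkdir -p pics
cat > h.py <<'E'
import numpy as np, cv2
from workcell import sensors, eyes, r
def shot(n,f):
    c=eyes.camera(n); cv2.imwrite('pics/'+f,c['image'][:,:,::-1]); np.save('pics/'+f+'.npy',c,allow_pickle=True); return c
def load(f): return np.load('pics/'+f+'.npy',allow_pickle=True).item()
def ray(c,uv,z):
    f=240/np.tan(np.radians(c['fov_y'])/2); R=cv2.Rodrigues(np.array(c['rvec'],float))[0]; t=np.array(c['tvec'],float).ravel()
    d=R.T@np.array([(uv[0]-c['cx'])/f,(uv[1]-c['cy'])/f,1]); o=-R.T@t
    return o+d*(z-o[2])/d[2]
def proj(c,p):
    f=240/np.tan(np.radians(c['fov_y'])/2); R=cv2.Rodrigues(np.array(c['rvec'],float))[0]; q=R@np.array(p,float)+np.array(c['tvec'],float).ravel()
    return np.array([c['cx'],c['cy']])+f*q[:2]/q[2]
E
python3 - <<'E'
from h import *
for n in('scene','side'):
    c=shot(n,n+'1.png'); R=cv2.Rodrigues(np.array(c['rvec'],float))[0]; print(n,c['fov_y'],-R.T@np.array(c['tvec']).ravel())
print(sensors.read_state(), r.grasp_offset)
E
```

```text
pics
scene 57.63043195910186 [ 198.2129405  -443.72433986  651.12426989]
side 57.29374265410291 [ 212.7045655  -544.55052393  552.46374619]
{'time': 0.1, 'joints': array([-1.37982261,  0.57647233,  0.02483404,  1.43781911, -0.01500414,
        1.12902196, -0.05648824]), 'qvel': array([-1.19909751e-03, -3.66712382e-03, -6.67637128e-04, -2.17415869e-03,
       -2.22705275e-03,  8.99899498e-07, -7.13375247e-04]), 'joint_torque': array([ 6.45639710e-03, -7.67307043e+01,  2.25762270e+00, -2.86603564e+01,
        1.57705648e-02,  8.62312299e-03, -1.43430168e-05]), 'position': array([183.01066618, 649.24646847, 204.41401905]), 'tool_rot': array([-4.30153811e-01, -3.11185979e+00,  2.40293995e-03]), 'ft_force': array([-0.23249828,  0.25645602,  0.20943558]), 'wrist_torque': array([-0.02431789, -0.00746517, -0.02459996]), 'gripper_force': 0.0, 'gripper_width': 85.17125334476137} 18.700000000000003
```

View pics/scene1.png

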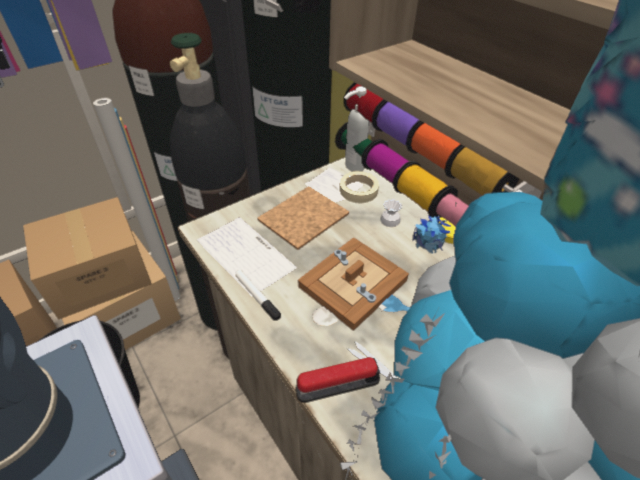

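View pics/side1.png

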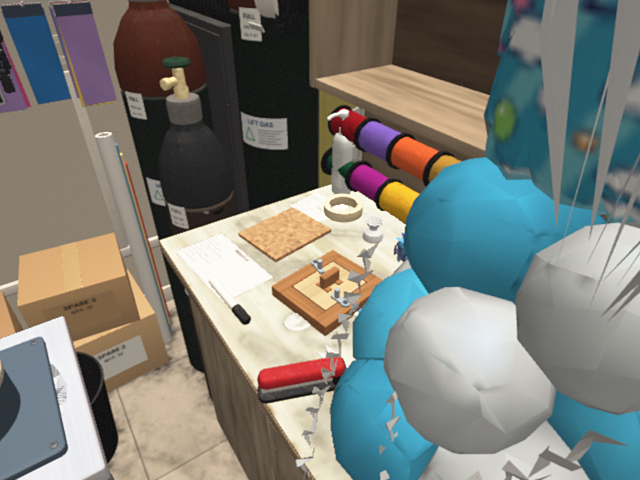

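The scene view shows the frame around (353,282), its posts near (341,257) and (366,294), the pull block at (354,269) and the cork mat at (303,217). The side view shows the same things, with balloon strings partly in front of the frame. I'll zoom in to measure.

Run:
```python
from h import *
c=load('scene1.png'); im=c['image'][:,:,::-1]
k=cv2.resize(im[175:335,245:455],None,fx=3.8,fy=3.75,interpolation=cv2.INTER_CUBIC)[:600,:800]
cv2.imwrite('pics/z1.png',k)
```

```text
(no output)
```

View pics/z1.png

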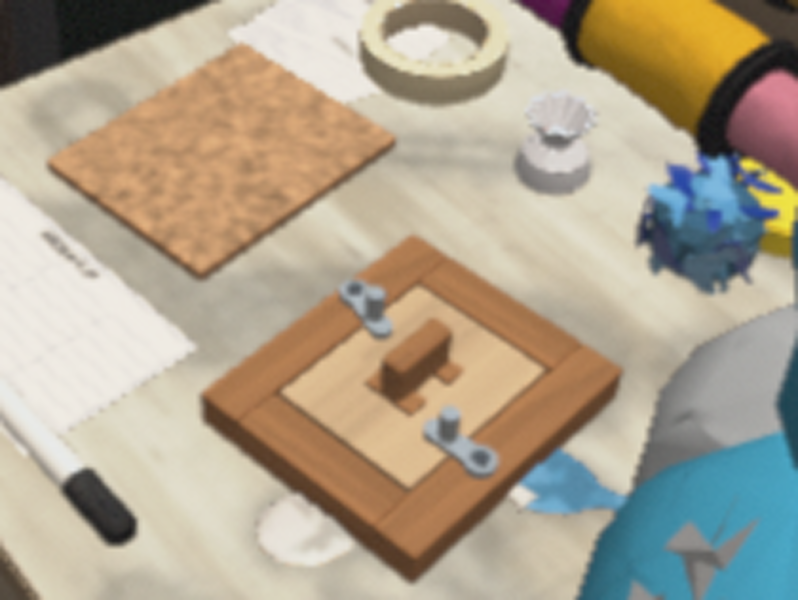

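The zoom shows the frame's top corners at (204,403), (413,240), (620,378) and (412,562). The pivots are at (482,457) and (352,290), the post tops at (450,412) and (374,290), and the mat corners at (49,163), (243,45), (395,143) and (202,272). I'll cast these onto their known heights.

Run:
```python
from h import *
np.set_printoptions(precision=1,suppress=True)
c=load('scene1.png')
P=lambda u,v,z: ray(c,(u/3.8+245,v/3.75+175),z)[:2]
def quad(n,z,q):
    p=np.array([P(*a,z) for a in q]); e=np.roll(p,-1,0)-p
    print(n,p.tolist() and p,'cen',p.mean(0),'len',np.linalg.norm(e,axis=1),'ang',np.degrees(np.arctan2(e[:,1],e[:,0])))
quad('frame',24,[(204,403),(413,240),(620,378),(412,562)])
quad('mat',10,[(49,163),(243,45),(395,143),(202,272)])
for n,u,v,z in[('pivN',482,457,31),('pivF',352,290,31),('postN',450,412,49),('postF',374,290,49),('block a',435,325,52),('block b',390,362,52),('foil',556,112,46),('tape',434,30,24),('panelL',280,388,24),('panelT',422,285,24),('panelR',546,370,24),('panelB',410,489,24)]: print(n,P(u,v,z))
```

```text
frame [[ 475.4   -9.3]
 [ 630.5   20.2]
 [ 652.1 -115.3]
 [ 499.3 -140. ]] cen [564.3 -61.1] len [157.8 137.2 154.9 132.8] ang [  10.8  -80.9 -170.8  100.3]
mat [[509.7 200.5]
 [663.9 227. ]
 [682.9  99.6]
 [532.   76.9]] cen [597.1 151. ] len [156.5 128.8 152.6 125.6] ang [   9.7  -81.5 -171.4  100.2]
pivN [ 559.8 -116.8]
pivF [576.6   4.5]
postN [554.5 -97.5]
postF [574.6 -14.9]
block a [582.3 -52.9]
block b [549.4 -59. ]
foil [746.6  37.6]
tape [758.8 157. ]
panelL [511.1 -23. ]
panelT [613.   -8.7]
panelR [625.8 -90.1]
panelB [ 524.2 -107.9]
```

```bash
cat >> h.py <<'E'
def go(pts,yaw=None):
    """tool-axis shifts (cm) for world waypoints mm, from measured pose; yaw: wanted tool-x heading deg -> remaining turn"""
    s=sensors.read_state(); R=cv2.Rodrigues(np.array(s['tool_rot']))[0]; p=np.array(s['position'])
    print('at',p.round(1),'yaw',np.degrees(np.arctan2(R[1,0],R[0,0])).round(2),'tilt',np.round(R[:2,2],4),'w',round(s['gripper_width'],1),'t',s['time'],'F',np.round(s['ft_force'],1),'gf',s['gripper_force'])
    for q in pts:
        q=np.array(q,float); d=R.T@(q-p)/10; print(q,'dp',d.round(2),'rows',np.ceil(np.linalg.norm(d)/5.5)); p=q
    if yaw is not None: print('rotz',round(-((np.radians(yaw)-np.arctan2(R[1,0],R[0,0])+np.pi)%(2*np.pi)-np.pi),3))
E
python3 - <<'E'
from h import *
go([(150,440,204),(320,295,204),(400,160,204),(480,-30,204)],145)
E
```

```text
at [183.  649.2 204.4] yaw 164.26 tilt [-0.0004 -0.0015] w 85.2 t 0.1 F [-0.2  0.3  0.2] gf 0.0
[150. 440. 204.] dp [ -2.5  -21.04   0.07] rows 4.0
[320. 295. 204.] dp [-2.03e+01 -9.34e+00  2.00e-02] rows 5.0
[400. 160. 204.] dp [-11.36 -10.82   0.02] rows 3.0
[480. -30. 204.] dp [-12.85 -16.12   0.03] rows 4.0
rotz 0.336
```

```bash
python3 -m pendant '[{"dp":[-0.6,-5.2,0],"rot":[0,0,0],"jaw":-1},{"dp":[-0.6,-5.2,0],"rot":[0,0,0],"jaw":-1},{"dp":[-0.6,-5.2,0],"rot":[0,0,0],"jaw":-1},{"dp":[-0.7,-5.4,0],"rot":[0,0,0],"jaw":-1},{"dp":[0,0,0],"rot":[0,0,0],"jaw":-1}]'
python3 -m pendant '[{"dp":[-4.1,-1.9,0],"rot":[0,0,0],"jaw":-1},{"dp":[-4.1,-1.9,0],"rot":[0,0,0],"jaw":-1},{"dp":[-4.1,-1.9,0],"rot":[0,0,0],"jaw":-1},{"dp":[-4.0,-1.9,0],"rot":[0,0,0],"jaw":-1},{"dp":[-4.0,-1.8,0],"rot":[0,0,0],"jaw":-1}]'
python3 -c "
from h import *
go([(320,295,204),(400,160,204),(480,-30,204)],145)"
```

```text
time: 0.72
position: [149.9, 436.5, 205.2]
tool_rot: [-0.432, -3.112, 0.004]
ft_force: [-0.1, 1.3, 0.8]
gripper_width: 0.2
gripper_force: 0.0
time: 1.35
position: [321.6, 294.9, 205.2]
tool_rot: [0.43, 3.112, 0.001]
ft_force: [0.4, 0.7, 0.8]
gripper_width: 0.0
gripper_force: 0.0
at [321.6 294.9 205.2] yaw 164.27 tilt [0.0004 0.0004] w 0.0 t 1.35 F [0.4 0.7 0.8] gf 0.0
[320. 295. 204.] dp [ 0.15 -0.03  0.12] rows 1.0
[400. 160. 204.] dp [-11.36 -10.83  -0.  ] rows 3.0
[480. -30. 204.] dp [-12.85 -16.12  -0.  ] rows 4.0
rotz 0.336
```

```bash
python3 -m pendant '[{"dp":[-3.8,-3.6,0],"rot":[0,0,0],"jaw":-1},{"dp":[-3.8,-3.6,0],"rot":[0,0,0],"jaw":-1},{"dp":[-3.8,-3.6,0],"rot":[0,0,0],"jaw":-1},{"dp":[-3.2,-4.0,0],"rot":[0,0,0],"jaw":-1},{"dp":[-3.2,-4.0,0],"rot":[0,0,0],"jaw":-1}]'
python3 -m pendant '[{"dp":[-3.2,-4.0,0],"rot":[0,0,0],"jaw":-1},{"dp":[-3.2,-4.0,0],"rot":[0,0,0],"jaw":-1},{"dp":[0,0,0],"rot":[0,0,0.16],"jaw":-1},{"dp":[0,0,0],"rot":[0,0,0.17],"jaw":-1},{"dp":[0,0,0],"rot":[0,0,0],"jaw":-1}]'
python3 -c "
from h import *
c=shot('wrist','w1.png');R=cv2.Rodrigues(np.array(c['rvec'],float))[0]; print(-R.T@np.array(c['tvec']).ravel(),R)
for p in [(566,-58,24),(577,0,31),(557,-118,31)]: print(proj(c,p))
go([],145.5)"
```

```text
time: 1.98
position: [441.8, 64.8, 205.2]
tool_rot: [0.429, 3.111, 0.0]
ft_force: [0.1, 1.3, -0.5]
gripper_width: -0.3
gripper_force: 0.0
time: 2.6
position: [480.9, -28.3, 205.0]
tool_rot: [-0.934, -3.0, 0.001]
ft_force: [-0.1, -0.3, -0.1]
gripper_width: 0.2
gripper_force: 0.0
[421.64417168  13.97423605 375.07851279] [[ 5.66731644e-01  8.23902407e-01  2.59717902e-04]
 [ 7.90791564e-01 -5.44044346e-01  2.80471836e-01]
 [ 2.31222719e-01 -1.58746882e-01 -9.59862220e-01]]
[339.94031098 295.45220204]
[400.97337572 274.32754076]
[281.40771528 324.82252082]
at [480.8 -28.1 205.1] yaw 145.59 tilt [-0.0001 -0.0004] w -0.1 t 2.65 F [-0.1  0.3  0.2] gf 0.0
rotz 0.002
```

View pics/w1.png

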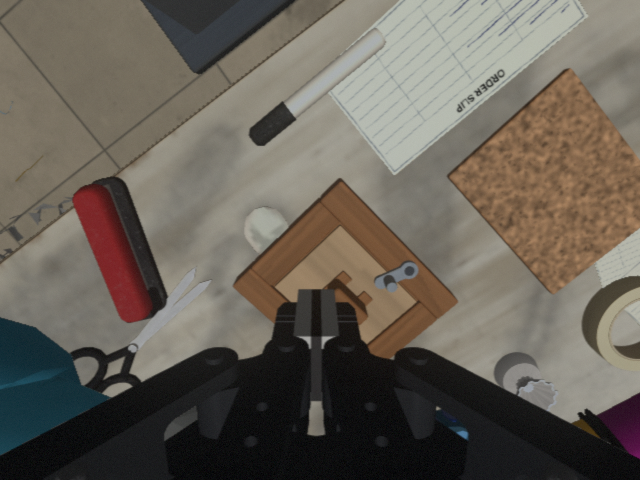

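The wrist view shows frame corners at (340,180), (457,300) and (234,284), the left pivot at about (409,270), and the mat corners at (568,69), (448,177) and (554,293). The fingertips are at (316,292).

Run:
```python
from h import *
np.set_printoptions(precision=1,suppress=True)
c=load('w1.png')
A,B,C=[ray(c,q,24)[:2] for q in((340,180),(457,300),(234,284))]
print(A,B,C,'len',np.linalg.norm(A-B),np.linalg.norm(A-C),'ang AB',np.degrees(np.arctan2(*(B-A)[::-1])),'AC',np.degrees(np.arctan2(*(A-C)[::-1])),'cen',(B+C)/2)
print('piv',ray(c,(409,270),31),'post',ray(c,(386,282),49), 'tcp proj',proj(c,(480.8,-28.1,205)))
M=[ray(c,q,10)[:2] for q in((568,69),(448,177),(554,293))]; print(np.array(M),(M[0]+M[2])/2)
im=c['image'][160:400,220:480,::-1]; cv2.imwrite('pics/z2.png',cv2.resize(im,None,fx=2.5,fy=2.5,interpolation=cv2.INTER_CUBIC)[:600,:650])
```

```text
[476.4   1.6] [631.8  29.5] [ 501.  -132.2] len 157.93580387694527 135.99282096339837 ang AB 10.19026333789528 AC 100.44167487666353 cen [566.4 -51.3]
piv [577.5   8.1  31. ] post [567.6 -13.5  49. ] tcp proj [313.2 285.6]
[[508.9 207.6]
 [530.8  81.7]
 [686.8 110.9]] [597.9 159.3]
```

View pics/z2.png

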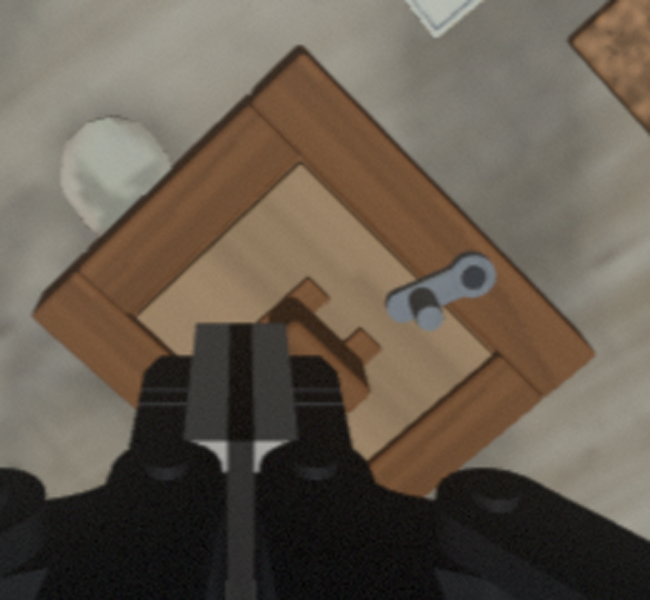

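Run:
```python
from h import *
np.set_printoptions(precision=1,suppress=True)
c=load('w1.png'); t=np.radians(145.6); x=np.array([np.cos(t),np.sin(t),0]); y=np.array([np.sin(t),-np.cos(t),0]); T=np.array([480.8,-28.1,205.1])
print([proj(c,T+11*x+s*y) for s in(-7.5,0,7.5)],'seen (296.8,289) (316.4,289) (336,289)')
print('post',ray(c,(391.6,286.4),49),'piv',ray(c,(409.6,270.4),31))
# triangulate pivot/post/corners with scene camera
s=load('scene1.png'); 
def cam(c):
    f=240/np.tan(np.radians(c['fov_y'])/2); R=cv2.Rodrigues(np.array(c['rvec'],float))[0]
    return np.array([[f,0,c['cx']],[0,f,c['cy']],[0,0,1]])@np.c_[R,np.array(c['tvec'],float).ravel()]
Z=lambda u,v:(u/3.8+245,v/3.75+175)
for n,a,b in[('pivF',(409.6,270.4),Z(352,290)),('postF',(391.6,286.4),Z(374,290)),('A',(340,180),Z(204,403)),('B',(457,300),Z(413,240)),('C',(234,284),Z(412,562)),('mat',(448,177),Z(202,272)),('mat2',(554,293),Z(395,143)),('mat3',(568,69),Z(49,163))]:
    X=cv2.triangulatePoints(cam(c),cam(s),np.array(a,float).reshape(2,1),np.array(b,float).reshape(2,1)); print(n,(X[:3]/X[3]).ravel())
```

```text
[array([296.1, 262.6]), array([313.1, 262.5]), array([330.2, 262.5])] seen (296.8,289) (316.4,289) (336,289)
post [573.8 -11.7  49. ] piv [578.2   8.3  31. ]
pivF [580.2   8.3  25.8]
postF [576.4 -12.1  45. ]
A [480.    0.5  10.4]
B [639.8  30.1  10.6]
C [ 503.2 -135.8   15.4]
mat [534.2  82.6   3.3]
mat2 [698.6 115.9  -8.5]
mat3 [513.7 213.3  -1.8]
```

```bash
python3 -c "
from h import *
go([(600,-25,110)],145.3)"
```

```text
at [480.8 -28.1 205.1] yaw 145.59 tilt [-0.0001 -0.0004] w -0.1 t 2.65 F [-0.1  0.3  0.2] gf 0.0
[600. -25. 110.] dp [-9.66  7.    9.5 ] rows 3.0
rotz 0.005
```

```bash
python3 -m pendant '[{"dp":[-3.2,2.3,1.0],"rot":[0,0,0],"jaw":-1},{"dp":[-3.2,2.3,2.5],"rot":[0,0,0],"jaw":-1},{"dp":[-3.2,2.4,3.0],"rot":[0,0,0],"jaw":-1},{"dp":[0,0,3.0],"rot":[0,0,0],"jaw":-1},{"dp":[0,0,0],"rot":[0,0,0],"jaw":-1}]'
python3 - <<'E'
from h import *
np.set_printoptions(precision=1,suppress=True)
go([])
P=sensors.read_state()['position']
a=shot('scene','s2.png');b=shot('side','d2.png');k=[]
for c in(a,b):
    u,v=proj(c,P).astype(int);print(u,v,proj(c,P)); im=c['image'][v-60:v+60,u-50:u+50,::-1]; k.append(cv2.resize(im,None,fx=4,fy=4,interpolation=cv2.INTER_CUBIC))
cv2.imwrite('pics/z3.png',np.hstack(k))
E
```

```text
time: 3.28
position: [597.7, -25.0, 107.9]
tool_rot: [-0.929, -2.996, 0.002]
ft_force: [-0.3, 0.3, 1.3]
gripper_width: -0.1
gripper_force: 0.0
at [597.7 -25.  107.9] yaw 145.55 tilt [-0. -0.] w -0.1 t 3.275 F [-0.3  0.3  1.3] gf 0.0
358 227 [358.5 228. ]
332 232 [332.6 232.5]
```

View pics/z3.png

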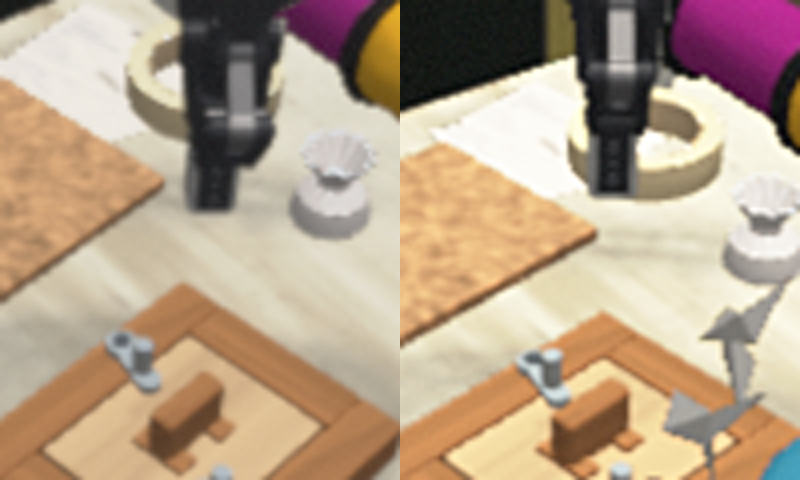

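The fingertip shows about 10 px above the projected TCP in both views: (210,207) on the left against (200,240) in the crop. I'll check whether a height offset explains it.

Run:
```python
from h import *
from scipy.optimize import least_squares
np.set_printoptions(precision=1,suppress=True)
t=np.radians(145.57); B=np.array([[np.cos(t),np.sin(t),0],[np.sin(t),-np.cos(t),0],[0,0,1]]).T
T1=np.array([480.8,-28.1,205.1]);T2=np.array([597.7,-25,107.9])
w,s,d=load('w1.png'),load('s2.png'),load('d2.png')
S=np.array([358-50+210/4,227-60+207/4]);D=np.array([332-50+212/4,232-60+195/4]);W=np.array([316.4,289])
f=lambda o,h:np.r_[proj(s,T2+B@o)-S,proj(d,T2+B@o)-D,proj(w,T1+B@(o+[h,0,0]))-W]
for h in(0,5,11):
    q=least_squares(lambda o:f(o,h),[0,0,0]); print(h,q.x,q.fun)
```

```text
0 [ 5.1  1.6 17.5] [-4.2  1.5 -5.1  3.1  0.5  2.3]
5 [ 1.6  1.5 20. ] [-2.1  0.5 -3.   2.   0.3  1.2]
11 [-2.7  1.4 22.8] [ 0.4 -0.6 -0.6  0.7 -0.   0. ]
```

```bash
python3 -m pendant '[{"dp":[0,0,3.0],"rot":[0,0,0],"jaw":-1},{"dp":[0,0,3.0],"rot":[0,0,0],"jaw":-1},{"dp":[0,0,0.6],"rot":[0,0,0],"jaw":-1},{"dp":[0,0,0.6],"rot":[0,0,0],"jaw":-1},{"dp":[0,0,0],"rot":[0,0,0],"jaw":-1}]'
python3 -m pendant '[{"dp":[0,0,0.4],"rot":[0,0,0],"jaw":-1},{"dp":[0,0,0.3],"rot":[0,0,0],"jaw":-1},{"dp":[0,0,0.3],"rot":[0,0,0],"jaw":-1},{"dp":[0,0,0],"rot":[0,0,0],"jaw":-1}]'
python3 - <<'E'
from h import *
P=sensors.read_state()['position'];k=[]
for n in('scene','side'):
    c=shot(n,n+'3.png'); u,v=proj(c,P).astype(int);print(u,v); im=c['image'][v-70:v+50,u-50:u+50,::-1]; k.append(cv2.resize(im,None,fx=4,fy=4,interpolation=cv2.INTER_CUBIC))
cv2.imwrite('pics/z4.png',np.hstack(k))
E
```

```text
time: 4.0
position: [599.6, -25.4, 39.2]
tool_rot: [0.935, 2.998, 0.001]
ft_force: [0.1, 0.4, -0.0]
gripper_width: 0.2
gripper_force: 0.0
time: 4.5
position: [598.9, -25.4, 27.9]
tool_rot: [-0.935, -2.999, 0.0]
ft_force: [-0.6, -0.9, -0.2]
gripper_width: 0.0
gripper_force: 0.0
356 257
332 267
```

View pics/z4.png

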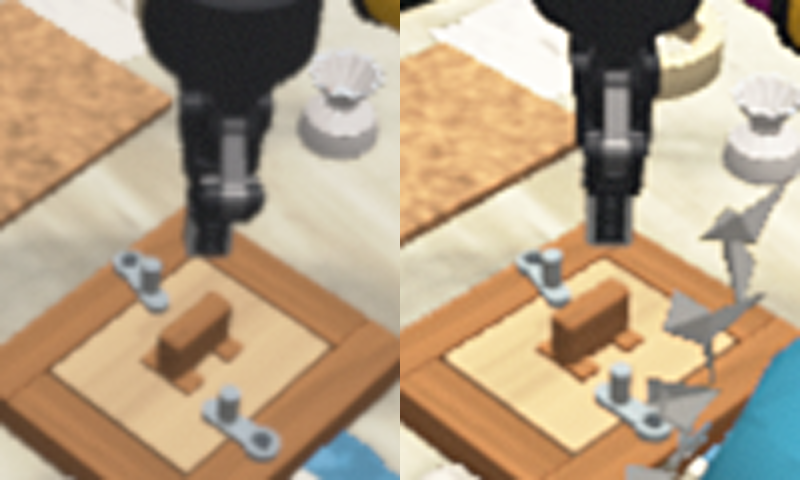

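The fingertip is still above the board, at crop (207,253) on the left. The left post top is at (150,262), the right post top at (228,392), and the pivots at (128,260) and (262,440). I'll work out the push from the same camera, so any calibration bias cancels.

Run:
```python
from h import *
np.set_printoptions(precision=1,suppress=True)
y=np.radians(10.3); F=np.array([[np.cos(y),np.sin(y)],[-np.sin(y),np.cos(y)]])
for nm,du in(('scene3.png',0),('side3.png',400)):
    c=load(nm); u0,v0=((356,257),(332,267))[du>0]
    P=lambda u,v,z:ray(c,(u0-50+(u-du)/4,v0-70+v/4),z)[:2]
    L={'scene3.png':[(207,253),(150,262),(128,260),(228,392),(262,440)],'side3.png':[(608,243),(551,256),(532,260),(619,371),(653,428)]}[nm]
    t,pl,vl,pr,vr=[P(*q,z) for q,z in zip(L,(48,49,31,49,31))]
    print(nm,'tip',t,'tip-pivL',F@(t-vl),'postL-pivL',F@(pl-vl),'tip-postL',F@(t-pl),'postR-pivR',F@(pr-vr),'pivR-pivL',F@(vr-vl),'tip-pivR',F@(t-vr))
```

```text
scene3.png tip [601.  -25.7] tip-pivL [ 17.4 -34.2] postL-pivL [ -6.8 -19.2] tip-postL [ 24.2 -15. ] postR-pivR [-1.8 20. ] pivR-pivL [ -40.1 -116.2] tip-pivR [57.5 82. ]
side3.png tip [603.2 -24. ] tip-pivL [ 19.5 -31. ] postL-pivL [ -7.4 -20.3] tip-postL [ 26.9 -10.7] postR-pivR [ 0.8 21.4] pivR-pivL [ -43.  -118.1] tip-pivR [62.4 87. ]
```

```bash
python3 -m pendant '[{"dp":[0,-0.4,0.5],"rot":[0,0,0],"jaw":-1},{"dp":[0,0,0.5],"rot":[0,0,0],"jaw":-1},{"dp":[0.5,0,0],"rot":[0,0,0],"jaw":-1},{"dp":[0.5,0,0],"rot":[0,0,0],"jaw":-1},{"dp":[0.4,0,0],"rot":[0,0,0],"jaw":-1}]'
python3 -m pendant '[{"dp":[0.4,0,0],"rot":[0,0,0],"jaw":-1},{"dp":[0.4,0,0],"rot":[0,0,0],"jaw":-1},{"dp":[0.4,0,0],"rot":[0,0,0],"jaw":-1},{"dp":[0.4,0,0],"rot":[0,0,0],"jaw":-1},{"dp":[0.3,0,0],"rot":[0,0,0],"jaw":-1}]'
python3 - <<'E'
from h import *
go([])
P=sensors.read_state()['position'];k=[]
for n in('scene','side'):
    c=shot(n,n+'4.png'); u,v=proj(c,P).astype(int);print(u,v); im=c['image'][v-70:v+50,u-50:u+50,::-1]; k.append(cv2.resize(im,None,fx=4,fy=4,interpolation=cv2.INTER_CUBIC))
cv2.imwrite('pics/z5.png',np.hstack(k))
E
```

```text
time: 5.22
position: [585.4, -21.1, 18.4]
tool_rot: [0.936, 2.998, -0.001]
ft_force: [1.1, -2.8, 0.5]
gripper_width: 0.1
gripper_force: 1.1
time: 5.85
position: [570.2, -9.3, 18.4]
tool_rot: [0.935, 2.998, 0.001]
ft_force: [3.7, 0.3, 0.5]
gripper_width: 0.2
gripper_force: 1.5
at [570.2  -9.3  18.4] yaw 145.37 tilt [0.0013 0.0003] w 0.2 t 5.85 F [3.7 0.3 0.5] gf 1.477990010753274
339 262
314 272
```

View pics/z5.png

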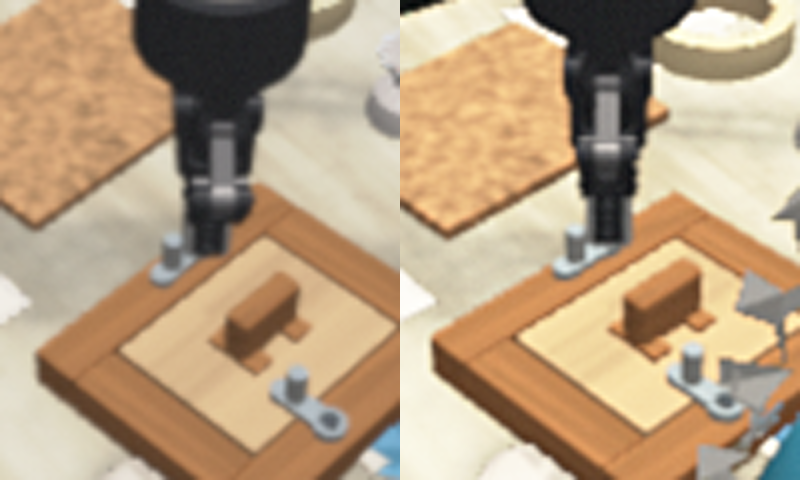

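The left button now lies along its rail, with its arm tip at (165,275) and post at (173,240). The frame hasn't moved. I'll push it 2 mm further, back off, lift, and go to the right button.

```bash
python3 -m pendant '[{"dp":[0.2,0,0],"rot":[0,0,0],"jaw":-1},{"dp":[-0.8,0,0],"rot":[0,0,0],"jaw":-1},{"dp":[0,0,-2.5],"rot":[0,0,0],"jaw":-1},{"dp":[0,0,-2.5],"rot":[0,0,0],"jaw":-1},{"dp":[0,0,0],"rot":[0,0,0],"jaw":-1}]'
python3 -c "
from h import *
go([(533.4,-83.6,68),(533.4,-83.6,18.4)],145.3)"
```

```text
time: 6.58
position: [575.2, -13.9, 69.5]
tool_rot: [0.936, 2.997, 0.001]
ft_force: [0.9, 0.3, 0.3]
gripper_width: -0.2
gripper_force: 0.0
at [575.2 -13.9  69.5] yaw 145.32 tilt [ 0.0015 -0.0001] w -0.2 t 6.575 F [0.9 0.3 0.3] gf 0.0
[533.4 -83.6  68. ] dp [-0.52 -8.11  0.14] rows 2.0
[533.4 -83.6  18.4] dp [ 0.01 -0.    4.96] rows 1.0
rotz 0.0
```

```bash
python3 -m pendant '[{"dp":[-0.3,-4.1,0],"rot":[0,0,0],"jaw":-1},{"dp":[-0.2,-4.0,0],"rot":[0,0,0],"jaw":-1},{"dp":[0,0,2.5],"rot":[0,0,0],"jaw":-1},{"dp":[0,0,2.5],"rot":[0,0,0],"jaw":-1},{"dp":[0,0,0],"rot":[0,0,0],"jaw":-1}]'
python3 -m pendant '[{"dp":[-0.5,0,0],"rot":[0,0,0],"jaw":-1},{"dp":[-0.5,0,0],"rot":[0,0,0],"jaw":-1},{"dp":[-0.5,0,0],"rot":[0,0,0],"jaw":-1},{"dp":[-0.4,0,0],"rot":[0,0,0],"jaw":-1}]'
python3 -m pendant '[{"dp":[-0.4,0,0],"rot":[0,0,0],"jaw":-1},{"dp":[-0.4,0,0],"rot":[0,0,0],"jaw":-1},{"dp":[-0.4,0,0],"rot":[0,0,0],"jaw":-1},{"dp":[-0.3,0,0],"rot":[0,0,0],"jaw":-1}]'
```

```text
time: 7.2
position: [530.6, -82.8, 16.2]
tool_rot: [-0.935, -2.994, 0.002]
ft_force: [0.2, 0.2, -0.1]
gripper_width: -0.2
gripper_force: 0.0
time: 7.7
position: [548.3, -92.1, 18.6]
tool_rot: [-0.933, -2.999, -0.002]
ft_force: [-0.9, 3.9, 1.2]
gripper_width: 0.1
gripper_force: 1.6
time: 8.2
position: [560.9, -102.7, 18.3]
tool_rot: [0.936, 2.998, -0.0]
ft_force: [-1.3, 0.6, 0.4]
gripper_width: 0.4
gripper_force: 0.7
```

```bash
python3 -m pendant '[{"dp":[-0.3,0,0],"rot":[0,0,0],"jaw":-1},{"dp":[-0.2,0,0],"rot":[0,0,0],"jaw":-1},{"dp":[0.8,0,0],"rot":[0,0,0],"jaw":-1},{"dp":[0,0,-4],"rot":[0,0,0],"jaw":-1},{"dp":[0,0,-4],"rot":[0,0,0],"jaw":0.2}]'
python3 -m pendant '[{"dp":[3.0,0,-4],"rot":[0,0,0],"jaw":0},{"dp":[5,0,-2],"rot":[0,0,-0.1],"jaw":0},{"dp":[5,0,0],"rot":[0,0,-0.18],"jaw":0},{"dp":[0,0,0],"rot":[0,0,-0.18],"jaw":0},{"dp":[0,0,0],"rot":[0,0,-0.18],"jaw":0}]'
python3 - <<'E'
from h import *
go([],190.3); k=[]
for n in('scene','wrist'):
    c=shot(n,n+'5.png'); im=c['image'][:,:,::-1]
    k.append(cv2.resize(im[215:335,290:420],(400,369),interpolation=cv2.INTER_CUBIC) if n=='scene' else cv2.resize(im,(400,300)))
k[1]=cv2.copyMakeBorder(k[1],0,69,0,0,cv2.BORDER_CONSTANT)
cv2.imwrite('pics/z6.png',np.hstack(k))
E
```

```text
time: 8.82
position: [557.7, -100.0, 98.9]
tool_rot: [-0.935, -2.999, 0.0]
ft_force: [0.7, -0.2, -0.2]
gripper_width: 16.9
gripper_force: 0.0
time: 9.45
position: [448.2, -29.9, 158.7]
tool_rot: [-0.067, 3.139, 0.001]
ft_force: [1.2, -0.5, 1.2]
gripper_width: 42.8
gripper_force: 0.0
at [448.2 -29.9 158.7] yaw -177.56 tilt [0.0014 0.0005] w 42.8 t 9.45 F [ 1.2 -0.5  1.2] gf 0.0
rotz -0.137
```

View pics/z6.png

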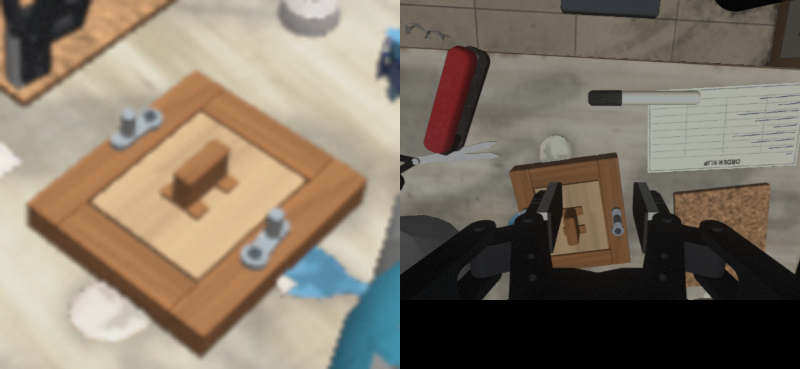

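Both buttons now lie along the rails: left pivot (153,115) with arm tip (118,138), right pivot (254,254) with arm tip (285,222). The block's top is centred near (201,164). Next I'll locate the block relative to the tip.

Run:
```python
from h import *
np.set_printoptions(precision=1,suppress=True)
c=load('scene5.png'); P=lambda u,v,z:ray(c,(290+u*130/400,215+v*120/369),z)[:2]
y=np.radians(10.3); F=np.array([[np.cos(y),np.sin(y)],[-np.sin(y),np.cos(y)]])
vl,vr=P(153,115,31),P(254,254,31); pl,pr=P(126,113,49),P(275,211,49)
print(vl,vr,'mid',(vl+vr)/2,'sep',F@(vl-vr),'postL',F@(pl-vl),'postR',F@(pr-vr))
fc=np.array([P(*q,24) for q in((30,208),(196,73),(366,182),(201,338))]); print('frame',fc.mean(0))
pc=np.array([P(*q,24) for q in((91,204),(200,111),(306,182),(197,279))]); print('panel',pc.mean(0),pc)
print('block',P(201,164,52))
m=load('scene1.png'); go([(566,-56,150)],190.3)
```

```text
[579.9   2. ] [ 559.7 -118.8] mid [569.8 -58.4] sep [ 41.4 115.2] postL [-23.6   2.3] postR [20.7  3.3]
frame [566.4 -61.3]
panel [567.7 -59.7] [[ 508.4  -29.5]
 [ 611.1   -7.7]
 [ 626.1  -91.9]
 [ 525.4 -109.7]]
block [565.6 -61.1]
at [448.4 -30.4 158.5] yaw -177.83 tilt [0. 0.] w 42.5 t 9.55 F [-1.1  0.   0.9] gf 0.0
[566. -56. 150.] dp [-11.7  -3.    0.9] rows 3.0
rotz -0.142
```

```bash
python3 -m pendant '[{"dp":[0,0,0],"rot":[0,0,-0.142],"jaw":0},{"dp":[0,0,0],"rot":[0,0,0],"jaw":0}]'
python3 -c "
from h import *
go([(565.5,-58.5,100),(565.5,-58.5,10)],190.3)"
```

```text
time: 9.8
position: [448.6, -30.8, 158.2]
tool_rot: [-0.271, 3.13, 0.0]
ft_force: [0.0, -0.1, -0.0]
gripper_width: 42.9
gripper_force: 0.0
at [448.6 -30.8 158.2] yaw -170.1 tilt [0.0003 0.0002] w 42.9 t 9.8 F [ 0.  -0.1 -0. ] gf 0.0
[565.5 -58.5 100. ] dp [-11.04  -4.74   5.82] rows 3.0
[565.5 -58.5  10. ] dp [ 0. -0.  9.] rows 2.0
rotz -0.007
```

```bash
python3 -m pendant '[{"dp":[-3.7,-1.6,1],"rot":[0,0,0],"jaw":0},{"dp":[-3.7,-1.6,1],"rot":[0,0,0],"jaw":0},{"dp":[-3.6,-1.5,1.8],"rot":[0,0,0],"jaw":0},{"dp":[0,0,2],"rot":[0,0,0],"jaw":0},{"dp":[0,0,0],"rot":[0,0,0],"jaw":0}]'
python3 - <<'E'
from h import *
go([(565.5,-58.5,100),(565.5,-58.5,10)],190.3)
k=[]
for n in('scene','wrist'):
    c=shot(n,n+'6.png'); im=c['image'][:,:,::-1]
    k.append(cv2.resize(im[195:335,290:420],(400,430),interpolation=cv2.INTER_CUBIC) if n=='scene' else cv2.resize(im[180:480,180:460],(400,430),interpolation=cv2.INTER_CUBIC))
cv2.imwrite('pics/z7.png',np.hstack(k))
E
```

```text
time: 10.42
position: [564.0, -57.6, 98.6]
tool_rot: [0.27, -3.126, -0.0]
ft_force: [-0.1, -0.6, -0.9]
gripper_width: 42.5
gripper_force: 0.0
at [564.  -57.6  98.6] yaw -170.11 tilt [-0.0035 -0.0002] w 42.5 t 10.425 F [-0.1 -0.6 -0.9] gf 0.0
[565.5 -58.5 100. ] dp [-0.14 -0.12 -0.14] rows 1.0
[565.5 -58.5  10. ] dp [-0.03 -0.    9.  ] rows 2.0
rotz -0.007
```

View pics/z7.png

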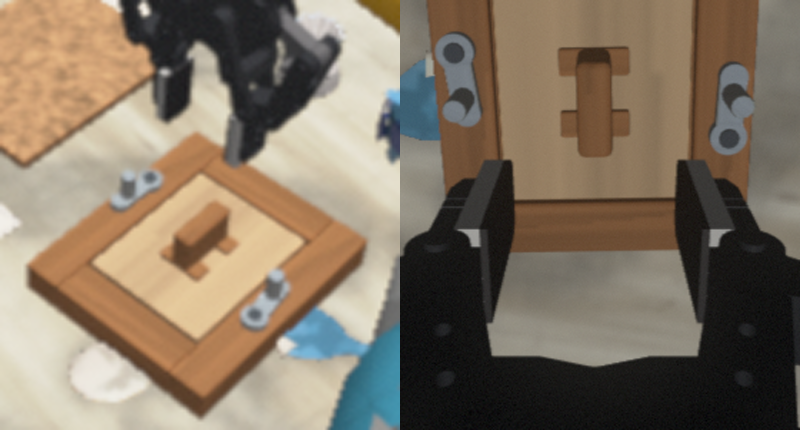

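The wrist view shows the block (594) centred between the fingers (505 and 685), with both buttons along the rails. In the scene crop the fingertips are at (172,118) and (238,163), and the block top at (203,222). I'll check the fore-aft centring numerically.

Run:
```python
from h import *
np.set_printoptions(precision=1,suppress=True)
c=load('scene6.png'); P=lambda u,v,z:ray(c,(290+u*130/400,195+v*140/430),z)[:2]
for z in(115,119,123,127): print(z,P(172,118,z),P(238,163,z),(P(172,118,z)+P(238,163,z))/2)
print('block',P(203,222,52))
w=load('wrist6.png'); W=lambda u,v,z:ray(w,(180+(u-400)*280/400,180+v*300/430),z)[:2]
print('wrist block top',W(595,62,52),W(595,153,52), 'tips',[W(u,v,z) for z in(119,123) for u,v in((500,160),(690,160))])
t=w['image'];
```

```text
115 [565.3 -28.4] [572.9 -77.7] [569.1 -53. ]
119 [562.6 -31.5] [570.1 -80.4] [566.4 -56. ]
123 [559.9 -34.6] [567.3 -83.2] [563.6 -58.9]
127 [557.1 -37.7] [564.5 -85.9] [560.8 -61.8]
block [568.2 -59.8]
wrist block top [548.7 -58. ] [585.8 -51.4] tips [array([564.2, -82.4]), array([555. , -30.2]), array([562.3, -82.1]), array([553.4, -31.2])]
```

```bash
python3 -m pendant '[{"dp":[-0.2,0,3],"rot":[0,0,0],"jaw":0},{"dp":[0,0,3],"rot":[0,0,0],"jaw":0},{"dp":[0,0,1],"rot":[0,0,0],"jaw":0},{"dp":[0,0,0.7],"rot":[0,0,0],"jaw":0},{"dp":[0,0,0.6],"rot":[0,0,0],"jaw":0}]'
python3 -m pendant '[{"dp":[0,0,0.4],"rot":[0,0,0],"jaw":0},{"dp":[0,0,0],"rot":[0,0,0],"jaw":0}]'
```

```text
time: 11.15
position: [567.8, -57.3, 17.9]
tool_rot: [-0.277, 3.128, -0.0]
ft_force: [0.6, 0.1, 0.4]
gripper_width: 42.8
gripper_force: 0.0
time: 11.4
position: [567.2, -57.3, 13.3]
tool_rot: [-0.278, 3.129, 0.0]
ft_force: [0.3, -0.8, 0.4]
gripper_width: 43.0
gripper_force: 0.0
```

```bash
python3 -m pendant '[{"dp":[0,0,0.4],"rot":[0,0,0],"jaw":0},{"dp":[0,0,0],"rot":[0,0,0],"jaw":-1},{"dp":[0,0,0],"rot":[0,0,0],"jaw":-1},{"dp":[0,0,0],"rot":[0,0,0],"jaw":-1},{"dp":[0,0,0],"rot":[0,0,0],"jaw":-1}]'
```

```text
time: 12.02
position: [567.2, -57.3, 9.4]
tool_rot: [-0.278, 3.129, -0.0]
ft_force: [-0.8, -0.1, 2.9]
gripper_width: 12.5
gripper_force: 59.4
```

```bash
python3 -m pendant '[{"dp":[0,0,-0.4],"rot":[0,0,0],"jaw":-1},{"dp":[0,0,-0.5],"rot":[0,0,0],"jaw":-1},{"dp":[0,0,-0.8],"rot":[0,0,0],"jaw":-1},{"dp":[0,0,-1],"rot":[0,0,0],"jaw":-1},{"dp":[0,0,-1],"rot":[0,0,0],"jaw":-1}]'
python3 -m pendant '[{"dp":[0,0,-1.5],"rot":[0,0,0],"jaw":-1},{"dp":[0,0,-2],"rot":[0,0,0],"jaw":-1},{"dp":[0,0,-1.3],"rot":[0,0,0],"jaw":-1},{"dp":[0,0,0],"rot":[0,0,0],"jaw":-1},{"dp":[0,0,0],"rot":[0,0,0],"jaw":-1}]'
python3 - <<'E'
from h import *
np.set_printoptions(precision=1,suppress=True)
go([(598,153,95)],190)
def wood(c):
    hsv=cv2.cvtColor(c['image'],cv2.COLOR_RGB2HSV); return hsv
a,b=load('scene6.png'),shot('scene','scene7.png')
# light plywood mask: centroid before / after within the frame-mat area
for n,c in(('before',a),('after',b)):
    h=cv2.cvtColor(c['image'],cv2.COLOR_RGB2HSV); m=cv2.inRange(h,(12,70,150),(24,140,255)); m[:, :285]=0;m[:,425:]=0;m[:200]=0;m[340:]=0
    k,l,s,ce=cv2.connectedComponentsWithStats(m); i=1+s[1:,4].argmax(); print(n,s[i],ce[i])
    print(' sheet white px in opening', int((cv2.inRange(h,(0,0,200),(180,40,255))[240:320,310:400]>0).sum()))
E
```

```text
time: 12.65
position: [567.3, -57.3, 47.1]
tool_rot: [-0.278, 3.129, -0.0]
ft_force: [-0.3, 0.6, -1.0]
gripper_width: 12.2
gripper_force: 59.1
time: 13.28
position: [566.8, -57.2, 93.8]
tool_rot: [0.278, -3.129, -0.0]
ft_force: [0.1, 0.6, -1.0]
gripper_width: 12.4
gripper_force: 59.1
at [566.8 -57.2  93.8] yaw -169.84 tilt [-0.  0.] w 12.4 t 13.275 F [ 0.1  0.6 -1. ] gf 59.09653723239899
[598. 153.  95.] dp [-6.8 20.1 -0.1] rows 4.0
rotz 0.003
before [ 299  238  111   86 4264] [353.8 279.3]
 sheet white px in opening 689
after [ 299  229  111   95 3672] [354.2 272.3]
 sheet white px in opening 1650
```

```bash
python3 -m pendant '[{"dp":[-1.4,4.0,0],"rot":[0,0,0],"jaw":-1},{"dp":[-1.4,4.0,0],"rot":[0,0,0],"jaw":-1},{"dp":[-1.4,4.0,0],"rot":[0,0,0],"jaw":-1},{"dp":[-1.3,4.0,0],"rot":[0,0,0],"jaw":-1},{"dp":[-1.2,4.1,0],"rot":[0,0,0],"jaw":-1}]'
python3 -m pendant '[{"dp":[0,0,2],"rot":[0,0,0],"jaw":-1},{"dp":[0,0,2],"rot":[0,0,0],"jaw":-1},{"dp":[0,0,2],"rot":[0,0,0],"jaw":-1},{"dp":[0,0,1.5],"rot":[0,0,0],"jaw":-1},{"dp":[0,0,0],"rot":[0,0,0],"jaw":-1}]'
python3 -c "
from h import *
go([(597,154,6),(597,154,1.5)],190)"
```

```text
time: 13.95
position: [597.4, 153.5, 93.3]
tool_rot: [0.278, -3.128, 0.001]
ft_force: [-0.1, -0.7, -1.1]
gripper_width: 13.0
gripper_force: 59.0
time: 14.58
position: [596.7, 152.1, 17.8]
tool_rot: [0.278, -3.127, 0.001]
ft_force: [1.1, 0.8, -1.9]
gripper_width: 12.7
gripper_force: 59.1
at [596.7 152.1  17.8] yaw -169.85 tilt [-0.0026 -0.0008] w 12.7 t 14.575 F [ 1.1  0.8 -1.9] gf 59.083959460258484
[597. 154.   6.] dp [-0.07  0.18  1.18] rows 1.0
[597.  154.    1.5] dp [-0.    0.    0.45] rows 1.0
rotz 0.003
```

```bash
python3 -m pendant '[{"dp":[0,0,0.6],"rot":[0,0,0],"jaw":-1},{"dp":[0,0,0.4],"rot":[0,0,0],"jaw":-1},{"dp":[0,0,0.3],"rot":[0,0,0],"jaw":-1},{"dp":[0,0,0],"rot":[0,0,0],"jaw":-1}]'
python3 -m pendant '[{"dp":[0,0,0.1],"rot":[0,0,0],"jaw":-1},{"dp":[0,0,0.1],"rot":[0,0,0],"jaw":-1},{"dp":[0,0,0],"rot":[0,0,0],"jaw":-1}]'
```

```text
time: 15.08
position: [597.6, 152.4, 6.2]
tool_rot: [0.278, -3.129, -0.0]
ft_force: [-0.4, 0.4, -0.5]
gripper_width: 12.5
gripper_force: 59.1
time: 15.45
position: [597.6, 152.4, 4.2]
tool_rot: [0.278, -3.129, -0.0]
ft_force: [-0.4, 0.4, -0.2]
gripper_width: 12.5
gripper_force: 59.1
```

```bash
python3 -m pendant '[{"dp":[0,0,0.1],"rot":[0,0,0],"jaw":-1},{"dp":[0,0,0.1],"rot":[0,0,0],"jaw":-1},{"dp":[0,0,0],"rot":[0,0,0],"jaw":-1}]'
python3 -m pendant '[{"dp":[0,0,0.1],"rot":[0,0,0],"jaw":-1},{"dp":[0,0,0],"rot":[0,0,0],"jaw":-1}]'
```

```text
time: 15.82
position: [597.5, 152.4, 2.1]
tool_rot: [0.278, -3.129, 0.0]
ft_force: [0.2, 0.3, -1.1]
gripper_width: 12.6
gripper_force: 59.1
time: 16.08
position: [597.7, 152.4, 1.4]
tool_rot: [-0.278, 3.129, 0.0]
ft_force: [-0.1, -0.5, 2.8]
gripper_width: 12.4
gripper_force: 59.4
```

```bash
python3 -m pendant '[{"dp":[0,0,0],"rot":[0,0,0],"jaw":-0.3},{"dp":[0,0,0],"rot":[0,0,0],"jaw":0},{"dp":[0,0,0],"rot":[0,0,0],"jaw":0},{"dp":[0,0,-1.5],"rot":[0,0,0],"jaw":0},{"dp":[0,0,-3],"rot":[0,0,0],"jaw":0}]'
python3 -m pendant '[{"dp":[0,0,-4],"rot":[0,0,0],"jaw":0},{"dp":[2,0,-4],"rot":[0,0,0],"jaw":0},{"dp":[5,-1,-2],"rot":[0,0,0],"jaw":0},{"dp":[5,-1,0],"rot":[0,0,0],"jaw":0},{"dp":[0,0,0],"rot":[0,0,0],"jaw":0}]'
python3 - <<'E'
from h import *
np.set_printoptions(precision=1,suppress=True)
go([])
a=load('scene1.png'); b=shot('scene','scene8.png'); w=shot('wrist','w8.png')
h=cv2.cvtColor(b['image'],cv2.COLOR_RGB2HSV); m=cv2.inRange(h,(12,70,150),(24,140,255))
for n,c,reg in(('scene',b,(170,250,250,360)),):
    h=cv2.cvtColor(c['image'],cv2.COLOR_RGB2HSV)
    p,q=[proj(c,x) for x in((597,153,16),(565,-58,24))]
    for z in (p,q): print(n,z,h[int(z[1])-2:int(z[1])+3,int(z[0])-2:int(z[0])+3].reshape(-1,3).mean(0))
# wrist: plywood = paler than cork; contour -> rectangle corners at z=16
h=cv2.cvtColor(w['image'],cv2.COLOR_RGB2HSV); pr=proj(w,(597,153,16)); print('wrist expect',pr)
for dx,dy in((0,0),(35,25),(-35,25),(35,-25),(-35,-25),(70,0),(-70,0)):
    y=np.radians(10); P=(597+dx*np.cos(y)-dy*np.sin(y),153+dx*np.sin(y)+dy*np.cos(y),16); u,v=proj(w,P).astype(int)
    print((dx,dy),(u,v),h[v-2:v+3,u-2:u+3].reshape(-1,3).mean(0) if 2<u<637 and 2<v<477 else '')
d=cv2.absdiff(a['image'],b['image']).max(2)>40
k,l,s,ce=cv2.connectedComponentsWithStats(d.astype(np.uint8)); print([tuple(x) for x in s[1:] if x[4]>40])
E
```

```text
time: 16.7
position: [597.0, 152.1, 46.6]
tool_rot: [0.278, -3.127, 0.001]
ft_force: [0.2, 0.4, 0.4]
gripper_width: 42.6
gripper_force: 0.0
time: 17.32
position: [479.6, 109.9, 147.5]
tool_rot: [0.276, -3.128, -0.0]
ft_force: [0.8, 0.0, 0.5]
gripper_width: 42.7
gripper_force: 0.0
at [479.6 109.9 147.5] yaw -169.92 tilt [-0.  0.] w 42.7 t 17.325 F [0.8 0.  0.5] gf 0.0
scene [303.3 212.9] [ 12.8 134.9 100.8]
scene [353.  277.4] [ 23.9   6.1 229.4]
wrist expect [338.2 355. ]
(0, 0) (np.int64(338), np.int64(354)) [ 13.2 139.4  58.8]
(35, 25) (np.int64(366), np.int64(390)) [ 16.1  87.6 121.3]
(-35, 25) (np.int64(369), np.int64(317)) [ 16.6  87.  122.2]
(35, -25) (np.int64(308), np.int64(390)) [ 16.5  87.3 131. ]
(-35, -25) (np.int64(308), np.int64(317)) [ 16.5  85.9 132.6]
(70, 0) (np.int64(336), np.int64(424)) [ 14.3 109.8 110.3]
(-70, 0) (np.int64(339), np.int64(277)) [ 14.3 106.8 124.8]
[(np.int32(254), np.int32(0), np.int32(22), np.int32(17), np.int32(310)), (np.int32(252), np.int32(27), np.int32(19), np.int32(16), np.int32(63)), (np.int32(0), np.int32(52), np.int32(10), np.int32(17),
[... 350 characters left out ...]
), np.int32(30), np.int32(529)), (np.int32(270), np.int32(136), np.int32(18), np.int32(18), np.int32(126)), (np.int32(263), np.int32(175), np.int32(15), np.int32(18), np.int32(105)), (np.int32(296), np.int32(202), np.int32(17), np.int32(18), np.int32(163)), (np.int32(319), np.int32(251), np.int32(69), np.int32(54), np.int32(2082)), (np.int32(325), np.int32(252), np.int32(13), np.int32(12), np.int32(86)), (np.int32(354), np.int32(295), np.int32(38), np.int32(37), np.int32(92)), (np.int32(0), np.int32(297), np.int32(22), np.int32(38), np.int32(151)), (np.int32(356), np.int32(299), np.int32(26), np.int32(25), np.int32(46)), (np.int32(26), np.int32(346), np.int32(8), np.int32(14), np.int32(57))]
```

The board lies centred on the mat: plywood at all four test points, block in the middle, cork beyond. The frame's white sheet is showing, and the bystanders show no change. Handing in.

```bash
python3 -c "
from h import *
print(r.close_job())"
```

```text
the job is handed in; nothing more can be done
None
```

I turned both buttons aside and set the backboard flat in the middle of the cork mat, pull block up. I handed the job in at about 17 s; no verdict came back, but my last camera check showed the board centred, the frame nearly unmoved and the bystanders in place.

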